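Load the check disc into the sample stage with the disc lifter

TASK

A steel check disc lies loose on the flat blade of the disc lifter. Take the lifter firmly by its upright handle, carry the disc on the blade with the lifter kept level throughout, also while pushing (no fingers on the disc), set it gently on the two rails of the sample stage and slide it in with the lifter's pins until it has pressed the sprung contact button firmly in by about half its travel (8 N, give or take 2 N), held for a moment. Then draw the lifter out slowly, leaving the disc flat on the rails and touching the button, and stand the lifter on the bench clear of the stage; leave the tube rack, jar and beaker alone.

Things in the scene. Friction and masses are not known exactly. Their poses are not given: they have to be found in the camera images.
- lifter: Disc lifter, about 130 g, loose, standing on the bench. Origin: centre of the foot's underside, below the handle; x along the blade to its tip, z up. Steel foot 50 (x) by 54 (y) by 3 mm, centred. Handle: upright grey plastic post, 22 by 22 mm, on the origin, z = 3 to 85 mm, gripped from above; it twists in a grip under 40 N.
- blade (a point): Point on the blade's top where the disc's centre lies when it rests against both pins: x = 87.7, z = 3 mm of the lifter. Steel blade 22 mm wide, 3 mm thick, flush with the foot, ending at x = 105 mm. Two upright pins with slippery white plastic balls, 8 mm in diameter, stand on the blade, ball centres at x = 61, y = +8 and -8, z = 11 mm. Nothing holds the disc at the front or sides.
- disc: Plain steel disc, 48 mm in diameter, 10 mm thick, about 140 g. Origin: centre of its underside, z up. It starts loose on the blade, 1 to 5 mm ahead of resting against the pins and up to 2 mm off the middle, overhanging the blade. Once on the rails it can be pushed by the pins with the blade's top up to 5 mm below it.
- stage: Fixed sample stage: grey base 28 mm high, 94 mm wide, x = -36 to 94 mm of its frame, white plastic rails and aluminium guides on top. Origin: on the bench under the channel's middle line; +x is the push-in direction, mouth at -x, z up. Side guides, tops at z = 48 mm, stand 52 mm apart from x = -8 mm inward and flare to 69 mm apart at the mouth. The lifter's foot stays outside, before the mouth.
- rails (a point): Place to set the disc down, on the middle line at rail height near the mouth: x = -22, z = 40 mm of the stage; axes as the stage. Two level rails of slippery white plastic run along x from -36 to 50 mm, tops at z = 40 mm, inner edges at y = +16 and -16 mm. The open channel between them, floor at z = 28 mm, takes the blade below the disc.
- back (a point): Fixed point x = 40, z = 43.5 mm of the stage; does not move with the button. The steel contact button, 10 mm thick, round-nosed, on the middle line, points to -x: 1 N preload, 5 N per mm, 3 mm travel, damped. Its block, set differently each time and not measured, puts the free button's face at stage x = 20 to 44 mm: to be felt. A disc touching it has its centre 24 mm short of the face.
- rack: Bystander: white open tube rack with clear tubes and green caps, 75 by 130 mm, 105 mm high; origin at the centre of its underside.
- reagent: Bystander: closed jar with a white cap, 64 mm in diameter, 120 mm high; origin at the centre of its underside.
- beaker: Bystander: open glass beaker, 66 mm in diameter, 80 mm high; origin at the centre of its underside.
Not all that is in view belongs to the job. Leave any brown look-alike of the lifter alone. Several things have the shape of the disc; the one meant has the colours described above.

How it is judged (in metres and radians):
On the way, in this order (a step that is already met when the one before it is completed fails the run):
1. the disc is carried up on the held lifter, its underside over 50 mm above the bench (height (world z) of disc above 0.05 m and contact force between lifter and disc above 0.3 N and contact force between the fingers and lifter above 1 N), for 0.3 s.
2. lying on the rails, the disc is pressed by the held lifter against the contact button with over 5 N for 0.3 s (z of disc in the frame of stage between 0.037 and 0.043 m and y of disc in the frame of stage between -0.004 and 0.004 m and contact force between disc and contact_c0 above 5 N and contact force between lifter and disc above 1 N and contact force between the fingers and lifter above 1 N), for 0.3 s.
At the end, for the whole second after the job is handed in: The disc lies at rest flat on both rails (underside within 3 mm of rail height, centre within 4 mm of the middle line, tilt under 0.05 rad) with its edge within 2 mm of the contact button; the lifter stands upright, released and at rest on the bench, touching neither disc nor stage (z of disc in the frame of stage between 0.037 and 0.043 m and y of disc in the frame of stage between -0.004 and 0.004 m and horizontal distance between disc and contact_c0 below 0.031 m and angle between disc's own z axis and vertical below 0.05 rad and linear speed of each of disc, lifter below 0.01 m/s and height (world z) of lifter below 0.006 m and angle between lifter's own z axis and vertical below 0.08 rad and contact force between lifter and disc below 0.05 N and contact force between lifter and stage below 0.05 N and contact force between the fingers and lifter below 0.05 N).
It fails at once if the disc tilts more than 0.26 rad (15 degrees) or the lifter more than 0.09 rad (5 degrees) (angle between disc's own z axis and vertical above 0.26 rad or angle between lifter's own z axis and vertical above 0.09 rad).
It fails at once if the fingers touch the disc (contact force between the fingers and disc above 0.3 N).
It fails at once if the disc presses the contact button with more than 11 N, or the lifter itself presses the button (contact force between disc and contact_c0 above 11 N or contact force between lifter and contact_c0 above 1 N).
It fails at once if the disc is dropped or forced on the stage, or the lifter strikes the stage, with more than 20 N (contact force between any of disc, lifter and stage above 20 N).
It fails at once if the tube rack, the jar or the beaker is moved by more than 15 mm (distance of any of rack, reagent, beaker from where it was at the start of the episode above 0.015 m).
It also fails if it takes over 72 s, if anything falls off the work surface, if the arm or the gripper's body presses on something with over 40 N, if the wrist force passes 120 N, or if a joint passes its speed limit or range.

ROBOT

A 7-joint arm with a two-finger parallel gripper is mounted at the origin on the work surface. World frame = base frame: x ahead of the robot, y to its left, z up, the work surface at z = 0. Lengths are in mm, angles in rad, forces in N, time in s.
With the tool pointing down it reaches from about 400 to 875 mm from the base axis. Payload 4.4 kg.
Tool frame: the origin (TCP) lies at the centre of the arm's flange, where the gripper is bolted on; the fingertips stand 173 mm ahead of it and the grasp point (between the pads) lies 155 mm ahead of it; z points along the fingers, y is the line along which they close (so a half turn about z gives the same grasp; the last joint's range is limited). The gripper opens to 85 mm and grips with 20 to 120 N. Pads are 22 mm wide; open, the fingers measure 114 mm over their backs; the gripper's body (76 mm by 85 mm) begins 54 mm behind the grasp point. The pads swing forward as they close: fully open they stand 13 mm farther back than shut.
Start: joints at [1.189, 0.628, 0.038, 1.517, -0.027, 0.996, -0.02], TCP at [201.896, -617.862, 404.713] pointing down, gripper open.
Joint ranges: [-3.06, 3.06], [-0.37, 2.12], [-1.25, 1.32], [0.18, 2.47], [-1.1, 4.24], [0.23, 1.98], [-2.94, 2.94]. Speed limits (rad/s): [2.57, 2.57, 3.14, 3.14, 3.14, 3.14, 3.14].

INTERFACE

Orientations are given as a unit quaternion [w, x, y, z].
In Python, from cell import robot, imaging, finish_job, models gives the robot as it stands.
- The arm moves only by the shell command python3 -m pendant 'ROWS' [OPENING] [FORCE]. ROWS is rows parted by semicolons, their numbers by spaces, 1 to 20 of them, each of 6 numbers: dx, dy, dz in mm, then a rotation vector rx, ry, rz in rad; each row shifts and turns the commanded pose from where the row before left it, along the tool's axes as they then stand; what a row does not reach is not made up. A row lasts 1/8 s, in which the tool goes at most 62.5 mm and 0.188 rad, less where a joint would pass 70% of its speed; a pose out of reach is approached as far as the arm can. OPENING is the opening from 0.0 (shut) to 1.0 (fully open), set as the command begins (- or left out keeps the last). The fingers move at their own pace and stop on an object; FORCE is the grip in N (left out, the last holds). Time passes only in rows, so rows that do not move let the fingers close. It prints the time, the measured TCP pose, the force, the opening and the grip force at its end.
- robot.observe(): the state, without advancing time (a new reading comes with each control period).
- imaging.read_camera(name): name is "side" or "top"; returns (picture, depth): 400x640x3 uint8, red, green, blue; 400x640 float32, mm along the optical axis (not along the pixel's ray), 0 where there is no reading.
- imaging.camera_info(name): a dict with "K" (3x3 intrinsics, pixels), "k1" (the pictures are not rectified: a ray, as slopes to the right and down, at radius r is drawn at 1 + k1 r^2 times it, then the intrinsics apply), "R" (3x3) and "t" (3): a world point X has camera coordinates R X + t. Camera axes: x right, y down, z forward; pixel columns grow to the right and rows downward; lengths in mm; the calibration is good to about 2 mm. A picture is of the moment at which its call begins. camera_info takes no time and is no camera call.
- finish_job(): hands the job in; it is judged then, once.
Trained networks look in the newest picture that a camera, given by its name, has taken for a name from the list of things; names that differ only in an ending like _2 or _b are one class to them, and where a whole thing is asked for, a point or a joint stands for the part that bears it (a point fixed in the world has none). Each returns a list of dicts, best first, with "conf" (0 to 1); they miss things now and then, are a little off and sometimes report something else, mostly with a low value. They report only what shows in the picture. A call takes as long as a camera call. They do not tell look-alikes from the thing itself.
- models.look_for(camera, target): "bbox" ([left, top, width, height] in pixels, round what is visible of it).
- models.cut_out(camera, target): "mask" (400x640 bool, what is visible of it) and "bbox" ([left, top, width, height] in pixels, round what is visible of it).
- models.pinpoint(camera, target): "point" ([column, row] in pixels: a listed point, or the origin of a listed thing).
The state is a dict: "time_s": time; "joint_positions": joint angles; "dq": joint speeds; "joint_efforts": joint torques, N m; "tcp_pos": TCP position; "eef_rot": TCP orientation; "wrist_force": force on the tool from outside, world axes, zero at the start; "moment": the same for the moment, N m; "gripper_width": opening from 0.0 (shut) to 1.0 (fully open); "grasp_force": force on a finger pad.
Only numpy, scipy, OpenCV 4.12 (cv2) and the standard library are available. Lean on these libraries where they do the work, as an engineer would, in place of code of your own. Each camera call takes 0.05 s, during which the arm holds its last target. There are 200 camera calls.

## Working session

There is one attempt and no reset: what is moved stays moved. The work goes in short steps, Python scripts to look and compute and a shell command to move; the robot and the scene stay as the last step left them, time stands still between calls to the robot, and variables do not carry over. Pictures are saved under pics/ and viewed, at most 10 in all, crops included, and the job is handed in when it is done.

```bash
ls; mkdir -p pics; cat > h.py <<'E'
import numpy as np, cv2
from cell import robot, imaging, finish_job, models
def pic(n,f=None):
    p,d=imaging.read_camera(n)
    if f: cv2.imwrite('pics/'+f,p[:,:,::-1])
    return p,d
def ray(n,uv):
    i=imaging.camera_info(n);K=np.array(i['K'],float);k=i['k1']
    s=cv2.undistortPoints(np.array(uv,float).reshape(-1,1,2),K,np.array([k,0,0,0,0.])).reshape(-1,2)
    R=np.array(i['R']);t=np.array(i['t']).ravel()
    return -R.T@t, np.c_[s,np.ones(len(s))]@R, 
def onz(n,uv,z):
    c,r=ray(n,uv); return c+r*((z-c[2])/r[:,2])[:,None]
def deep(n,uv,d):
    c,r=ray(n,uv); return c+r*np.asarray(d,float).reshape(-1,1)
E
python3 - <<'E'
from h import *
np.set_printoptions(precision=1,suppress=True)
for c in('side','top'):
    p,d=pic(c,c+'0.png'); print(c,ray(c,[[320,200]]),imaging.camera_info(c)['K'])
    for t in('lifter','blade','disc','stage','rails','back','rack','reagent','beaker'):
        for q in models.pinpoint(c,t)[:3]:
            u,v=q['point'];a,b=int(round(u)),int(round(v))
            z=d[b,a] if 0<=a<640 and 0<=b<400 else 0
            print(t,round(q['conf'],2),np.array(q['point']),deep(c,[[u,v]],[z])[0])
s=robot.observe();print(s)
E
```

```text
pics
side (array([ 72.5, 513.2, 910.3]), array([[ 0.5, -0.5, -0.7]])) [[459.8   0.  319.8]
 [  0.  459.8 195.8]
 [  0.    0.    1. ]]
lifter 0.88 [290.8 269.2] [559.  161.1  14.8]
lifter 0.66 [209.8 276.5] [670.3 311.1   6.5]
lifter 0.56 [392.  184.2] [ 578.2 -201.    38. ]
blade 0.93 [272.4 244.4] [643.7 149.6  14.6]
blade 0.8 [244.7 266.6] [642.5 233.5   2.5]
disc 0.66 [245.4 228.8] [729.1 169.3  10.3]
disc 0.6 [299.3 226.9] [645.6  63.6  10.1]
disc 0.54 [271.8 242.8] [648.8 147.5  14. ]
stage 0.68 [401.9 208.4] [ 508.1 -163.3   29.2]
rails 0.82 [413.1 192.1] [ 520.4 -218.2   41.9]
rails 0.72 [197.7 348.5] [506.3 429.9  68.8]
back 0.72 [391.3 187.4] [ 565.5 -182.5   48.4]
rack 0.84 [283.7 202.8] [713.9  57.6  38.9]
reagent 0.8 [199.5 347.6] [507.1 426.1  66. ]
beaker 0.82 [457.4 161.5] [ 519.2 -407.9   35.9]
top (array([ 560.3,    2.6, 1096.7]), array([[ 0.1, -0. , -1. ]])) [[382.7   0.  324. ]
 [  0.  382.7 203. ]
 [  0.    0.    1. ]]
lifter 0.85 [265.9 230. ] [566.5 141.7  63.9]
lifter 0.77 [208.6 190.8] [678.4 301.7  45.5]
blade 0.93 [234.4 201.8] [649.8 239.6   1.7]
blade 0.7 
[... 212 characters left out ...]
]
stage 0.62 [387.2 240.1] [ 530.1 -191.2   27.8]
rails 0.98 [394.3 246.9] [ 510.7 -210.1   29.8]
back 0.79 [388.2 225.1] [ 571.8 -192.6   43.3]
rack 0.67 [306.2 167.9] [743.4  31.4  -0.5]
rack 0.22 [266.4 230.8] [564.4 141.1  58.7]
reagent 0.75 [168.7 243.6] [536.2 395.2  92.5]
{'time_s': 1.0, 'joint_positions': array([ 1.2,  0.6,  0. ,  1.5, -0. ,  1. , -0. ]), 'dq': array([0., 0., 0., 0., 0., 0., 0.]), 'joint_efforts': array([ -0. , -56.3,   1.2, -19.4,   0. ,   0. ,  -0. ]), 'tcp_pos': array([ 201.9, -617.9,  404.7]), 'eef_rot': array([0. , 1. , 0.2, 0. ]), 'wrist_force': array([-0.3,  1.3, -0. ]), 'moment': array([-0., -0.,  0.]), 'grasp_force': 0.0, 'gripper_width': 0.9999272648775843}
```

```bash
python3 - <<'E'
import cv2
for c,(x0,x1,y0,y1) in {'side':(180,500,120,360),'top':(150,450,120,320)}.items():
    p=cv2.imread(f'pics/{c}0.png'); cv2.imwrite(f'pics/{c}0c.png',cv2.resize(p[y0:y1,x0:x1],(800,int(800*(y1-y0)/(x1-x0))),interpolation=cv2.INTER_CUBIC))
E
```

```text
(no output)
```

View pics/side0c.png

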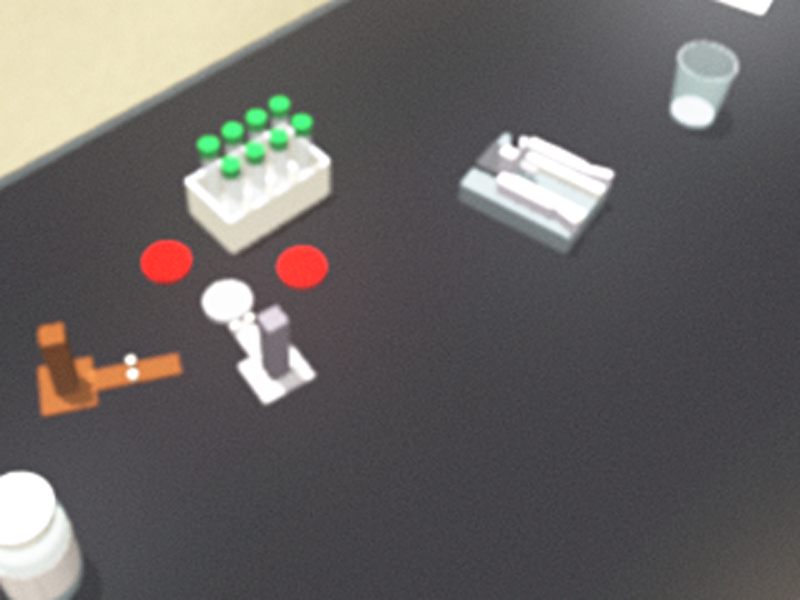

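View pics/top0c.png

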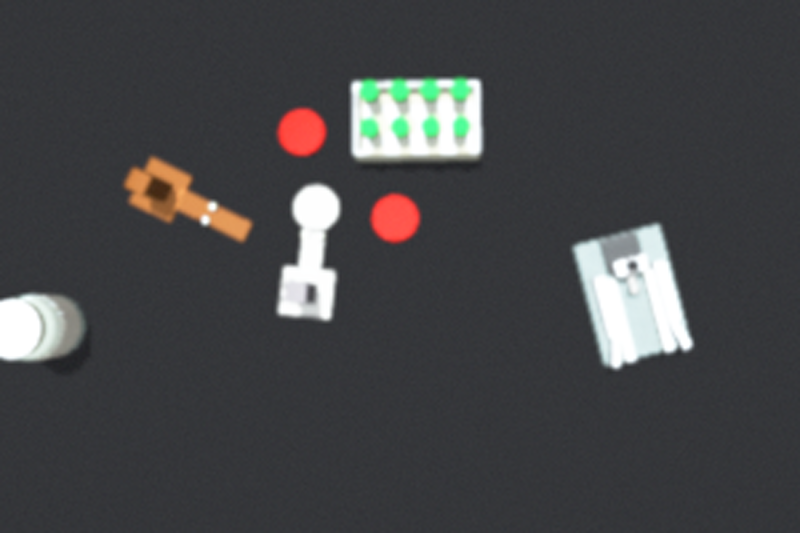

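The side view shows the silver lifter (handle near crop 272,340) with its pale disc at (228,300). The top view shows it pointing to +x, with the disc at crop (316,207), the stage at (632,295) with its mouth toward the lower right, red discs and a brown look-alike. I'll refine the poses from depth.

```bash
cat > meas.py <<'E'
from h import *
np.set_printoptions(precision=1,suppress=True)
def cloud(c):
    p,d=pic(c); v,u=np.mgrid[0:400,0:640]; uv=np.c_[u.ravel(),v.ravel()]
    return deep(c,uv,d.ravel()).reshape(400,640,3),p.astype(int),d
if __name__=='__main__':
    for c in('top','side'):
        W,p,d=cloud(c); Z=W[...,2]
        red=(p[...,0]-p[...,1])>60
        bg=(p.max(-1)<95)
        def reg(x0,x1,y0,y1,z0,z1,extra=True):
            return (W[...,0]>x0)&(W[...,0]<x1)&(W[...,1]>y0)&(W[...,1]<y1)&(Z>z0)&(Z<z1)&(d>0)&extra
        m=(W[...,0]>400)&(W[...,0]<520)&(abs(W[...,1])<80)&(d>0);print(c,'bench z',Z[m].mean(),Z[m].std())
        L=lambda *a:reg(530,700,100,180,*a)
        for n,a in dict(foot=(-4,7,~bg&~red),disc=(8,17,~bg&~red),htop=(78,92)).items():
            m=L(*a); P=W[m]; print(n,m.sum(),P.mean(0) if m.sum() else '', cv2.minAreaRect(P[:,:2].astype(np.float32)) if m.sum()>4 else '')
        S=lambda *a:reg(420,640,-290,-120,*a)
        for n,a in dict(all=(15,60),base=(22,34),rail=(37,43),guide=(44.5,52)).items():
            P=W[S(*a)]; print(n,len(P),P.mean(0),cv2.minAreaRect(P[:,:2].astype(np.float32)))
        np.savez(c+'0.npz',W=W,p=p,d=d)
E
python3 meas.py
```

```text
top bench z -0.07329398103973307 2.0727433635913104
foot 477 [592.7 148.2   1.8] ((613.415283203125, 148.29116821289062), (58.080482482910156, 149.16290283203125), 86.3854751586914)
disc 235 [653.7 140.3  12.7] ((615.6344604492188, 142.97488403320312), (45.9817008972168, 129.60597229003906), 84.67996978759766)
htop 71 [570.6 152.1  84.6] ((569.3639526367188, 152.1404571533203), (21.742290496826172, 21.11968231201172), 88.84425354003906)
all 1479 [ 555.4 -188.    35.1] ((557.0377197265625, -190.23826599121094), (129.32102966308594, 95.58222198486328), 13.263253211975098)
base 774 [ 557.7 -185.8   28.2] ((557.9713134765625, -190.140869140625), (127.51544952392578, 95.32130432128906), 13.143513679504395)
rail 244 [ 548.1 -193.1   40. ] ((555.8378295898438, -187.27313232421875), (125.65382385253906, 72.8555679321289), 8.637633323669434)
guide 299 [ 544.7 -193.1   47.8] ((541.2482299804688, -194.99867248535156), (94.35692596435547, 83.5406265258789), 11.561674118041992)
side bench z 0.7750482212054829 1.697249551984334
foot 558 [594.2 149.6   2.5] ((617.9637451171875, 139.90927124023438),
[... 154 characters left out ...]
66590881347656), 81.8592529296875)
htop 99 [568.8 157.2  85. ] ((569.7128295898438, 156.02317810058594), (22.71373176574707, 23.156021118164062), 80.95926666259766)
all 1522 [ 549.3 -180.3   36.1] ((558.2998657226562, -186.2052764892578), (132.153564453125, 95.7321548461914), 12.927909851074219)
base 601 [ 550.7 -172.9   28.8] ((558.5131225585938, -186.15634155273438), (131.71603393554688, 95.7321548461914), 12.927909851074219)
rail 281 [ 546.4 -190.8   40. ] ((557.2243041992188, -186.5227813720703), (128.6112823486328, 77.98153686523438), 12.136137962341309)
guide 333 [ 546.4 -189.4   48.3] ((546.5235595703125, -191.5493927001953), (104.91468048095703, 85.7608871459961), 14.441900253295898)
```

```bash
python3 - <<'E'
from h import *
from scipy.optimize import differential_evolution as DE
from scipy.spatial.transform import Rotation as Ro
for c in('top','side'):
    f=np.load(c+'0.npz');W,p,d=f['W'],f['p'],f['d']
    v,u=np.mgrid[0:400,0:640]
    G=onz(c,np.c_[u.ravel(),v.ravel()],3.).reshape(400,640,3)
    lum=p.sum(-1)/3.; 
    roi=(abs(G[...,0]-600)<75)&(abs(G[...,1]-150)<55)&(W[...,2]<7)&(p[...,0]-p[...,1]<40)&(d>0)
    # drop pixels beside tall things
    tall=cv2.dilate(((W[...,2]>8)).astype(np.uint8),np.ones((3,3)))>0
    roi&=~tall
    on=np.clip((lum[roi]-60)/120,0,1); X=G[roi][:,:2]
    print(c,roi.sum(),np.percentile(lum[roi],[5,50,80,95]))
    def soft(a,h): return np.clip((h-abs(a))/2.8+.5,0,1)
    def cost(q):
        x,y,a=q;dx,dy=X[:,0]-x,X[:,1]-y;A=dx*np.cos(a)+dy*np.sin(a);B=-dx*np.sin(a)+dy*np.cos(a)
        m=np.maximum(soft(A,25)*soft(B,27),soft(A-65,40)*soft(B,11))
        return ((m-on)**2).sum()
    r=DE(cost,[(545,590),(130,170),(-.4,.3)],seed=1,tol=1e-8);print('lifter',r.x,r.fun)
    # disc: white, z 8..17
    m=(W[...,2]>8.5)&(W[...,2]<18)&(lum>110)&(W[...,0]>625)&(W[...,0]<685)&(abs(W[...,1]-143)<33)&(p[...,0]-p[...,1]<40)
    n,lab,st,ce=cv2.connectedComponentsWithStats(m.astype(np.uint8)); k=1+st[1:,4].argmax()
    P=onz(c,np.c_[u[lab==k],v[lab==k]],13.)[:,:2].astype(np.float32); print('disc',P.mean(0),cv2.minEnclosingCircle(P),len(P))
s=robot.observe();q=s['eef_rot'];print(np.round(Ro.from_quat(np.r_[q[1:],q[0]]).as_matrix(),3),q)
E
```

```text
top 1520 [ 53.66666667  55.66666667 136.06666667 254.        ]
lifter [ 5.68331609e+02  1.52757566e+02 -1.03755854e-01] 54.15607222289406
disc [656.22296 140.09361] ((652.0374145507812, 140.6351776123047), 28.548744201660156) 222
side 1637 [ 74.          80.33333333 152.26666667 255.        ]
lifter [ 5.67510383e+02  1.57805427e+02 -1.15005139e-01] 68.1708240330695
disc [657.21454 144.78152] ((655.0618896484375, 144.01934814453125), 28.896154403686523) 278
[[ 0.951  0.311  0.   ]
 [ 0.311 -0.951  0.   ]
 [ 0.    -0.    -1.   ]] [-3.96073734e-06  9.87563128e-01  1.57222991e-01  1.66571701e-05]
```

```bash
python3 -m pendant '0 0 0 0 0 0.141;0 0 0 0 0 0.141;0 0 0 0 0 0.142;9 -25 0 0 0 0;17 -49 0 0 0 0;17 -49 0 0 0 0;17 -49 0 0 0 0;17 -49 0 0 0 0;17 -49 0 0 0 0;17 -49 0 0 0 0;17 -49 0 0 0 0;17 -49 0 0 0 0;17 -49 0 0 0 0;17 -49 0 0 0 0;17 -49 0 0 0 0;17 -49 0 0 0 0;17 -49 0 0 0 0;17 -49 0 0 0 0;17 -49 0 0 0 0' 1.0
cat > st.py <<'E'
from h import *
import sys
def st():
    s=robot.observe();w,x,y,z=s['eef_rot']
    yaw=np.arctan2(2*(x*y+w*z),1-2*(y*y+z*z))
    return s,np.array(s['tcp_pos']),yaw
def go(X,Y,Z=None):
    s,p,a=st();d=np.array([X-p[0],Y-p[1]]);c,n=np.cos(a),np.sin(a)
    return np.array([d@[c,n],d@[n,-c],(p[2]-Z) if Z is not None else 0])
if __name__=='__main__':
    np.set_printoptions(precision=2,suppress=True)
    s,p,a=st();print('t',round(s['time_s'],2),'tcp',p,'yaw',round(a,4),'F',s['wrist_force'],'M',s['moment'],'w',round(s['gripper_width'],3),'g',round(s['grasp_force'],1))
    if len(sys.argv)>2: print('go',go(*map(float,sys.argv[1:])))
E
python3 st.py 569 154.5 200
```

```text
time_s: 3.48
tcp_pos: [547.1, 110.8, 405.0]
eef_rot: [-0.0, 0.999, -0.054, 0.0]
wrist_force: [-0.1, -0.5, -0.6]
gripper_width: 0.996
grasp_force: 0.0
t 3.48 tcp [547.05 110.79 404.95] yaw -0.1082 F [-0.11 -0.49 -0.58] M [-0.01 -0.07 -0.  ] w 0.996 g 0.0
go [ 17.1  -45.83 204.95]
```

```bash
python3 -m pendant '8 -23 0 0 0 0;9 -23 0 0 0 0;0 0 40 0 0 0;0 0 50 0 0 0;0 0 40 0 0 0;0 0 30 0 0 0;0 0 20 0 0 0;0 0 15 0 0 0;0 0 8 0 0 0;0 0 2 0 0 0;0 0 0 0 0 0' 1.0; python3 - <<'E'
from h import *
p,d=pic('top');q,e=pic('side')
a=cv2.resize(p[150:270,220:340],(400,400),interpolation=2);b=cv2.resize(q[190:310,220:340],(400,400),interpolation=2)
cv2.imwrite('pics/pregrasp.png',np.hstack([a,b])[:,:,::-1])
E
python3 st.py 569 154.5 200
```

```text
time_s: 4.85
tcp_pos: [568.6, 153.1, 200.3]
eef_rot: [-0.0, 0.999, -0.054, 0.0]
wrist_force: [-0.6, 0.9, 0.2]
gripper_width: 0.999
grasp_force: 0.0
t 4.95 tcp [568.62 153.15 200.44] yaw -0.1082 F [-0.37 -0.52  0.44] M [ 0.02 -0.03  0.03] w 1.0 g 0.0
go [ 0.24 -1.38  0.44]
```

View pics/pregrasp.png

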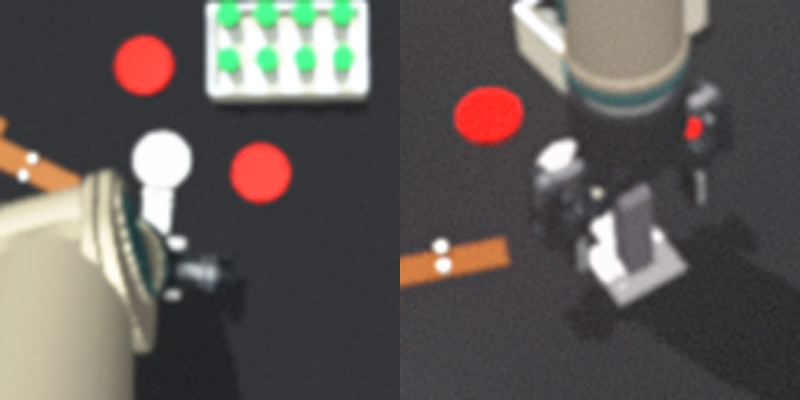

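The picture shows the fingers on either side of the grey handle (right panel 632,225; fingers at about 560 and 700). Closing now.

```bash
python3 -m pendant '0 0 0 0 0 0;0 0 0 0 0 0;0 0 0 0 0 0;0 0 0 0 0 0;0 0 0 0 0 0;0 0 0 0 0 0;0 0 0 0 0 0;0 0 0 0 0 0' 0.0 20;python3 -m pendant '0 0 0 0 0 0;0 0 0 0 0 0;0 0 0 0 0 0;0 0 0 0 0 0' 0.0 110; python3 st.py; python3 -m pendant '0 0 -1 0 0 0;0 0 -2 0 0 0;0 0 -3 0 0 0;0 0 -4 0 0 0;0 0 -4 0 0 0;0 0 -3 0 0 0;0 0 -2 0 0 0;0 0 -1 0 0 0;0 0 0 0 0 0'; python3 - <<'E'
from h import *
p,d=pic('top');q,e=pic('side')
a=cv2.resize(p[150:270,220:340],(400,400),interpolation=2);b=cv2.resize(q[190:310,220:340],(400,400),interpolation=2)
cv2.imwrite('pics/grasp.png',np.hstack([a,b])[:,:,::-1])
E
python3 st.py
```

```text
time_s: 5.95
tcp_pos: [568.4, 153.3, 199.9]
eef_rot: [-0.0, 0.999, -0.054, 0.0]
wrist_force: [0.0, 1.3, 2.2]
gripper_width: 0.254
grasp_force: 22.0
time_s: 6.45
tcp_pos: [568.5, 153.2, 200.1]
eef_rot: [-0.0, 0.999, -0.054, 0.0]
wrist_force: [-0.8, 1.8, 5.1]
gripper_width: 0.242
grasp_force: 108.0
t 6.45 tcp [568.48 153.22 200.08] yaw -0.1081 F [-0.79  1.78  5.05] M [0.16 0.15 0.04] w 0.242 g 108.0
time_s: 7.58
tcp_pos: [568.3, 153.1, 219.8]
eef_rot: [-0.0, 0.999, -0.054, 0.0]
wrist_force: [0.5, 0.0, -2.6]
gripper_width: 0.245
grasp_force: 107.5
t 7.67 tcp [568.27 153.06 219.63] yaw -0.1082 F [-0.36  0.62 -2.08] M [0.05 0.1  0.03] w 0.242 g 107.5
```

View pics/grasp.png

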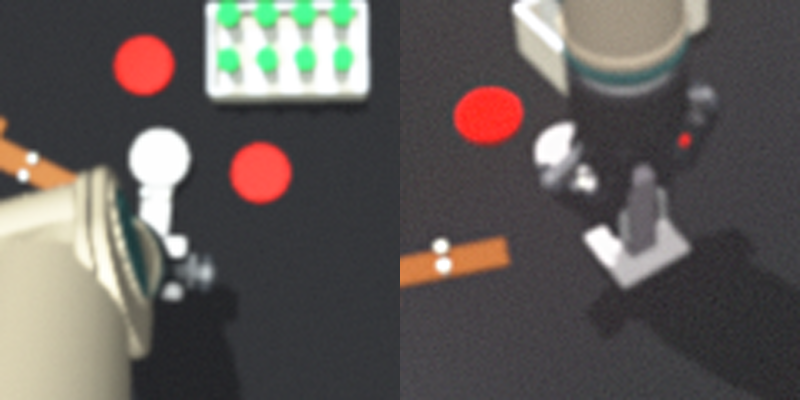

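```bash
python3 -m pendant '0 0 -2 0 0 0;0 0 -4 0 0 0;0 0 -6 0 0 0;0 0 -8 0 0 0;0 0 -8 0 0 0;0 0 -8 0 0 0;0 0 -8 0 0 0;0 0 -6 0 0 0;0 0 -4 0 0 0;0 0 -2 0 0 0;0 0 0 0 0 -0.02;0 0 0 0 0 -0.04;0 0 0 0 0 -0.054;0 0 0 0 0 -0.054;0 0 0 0 0 -0.054;0 0 0 0 0 -0.054;0 0 0 0 0 -0.04;0 0 0 0 0 -0.02;0 0 0 0 0 0';python3 st.py 420.9 -221.5
```

```text
time_s: 10.05
tcp_pos: [568.3, 153.0, 275.7]
eef_rot: [-0.0, 0.994, 0.114, -0.0]
wrist_force: [-0.1, 0.6, -2.5]
gripper_width: 0.243
grasp_force: 107.5
t 10.05 tcp [568.32 152.98 275.65] yaw 0.2278 F [-0.1   0.59 -2.54] M [-0.04  0.12  0.06] w 0.243 g 107.5
go [-228.17  331.53    0.  ]
```

```bash
python3 -m pendant '-2.9 4.2 0 0 0 0;-5.9 8.5 0 0 0 0;-8.8 12.8 0 0 0 0;-11.7 17 0 0 0 0;-14.6 21.2 0 0 0 0;-17.5 25.5 0 0 0 0;-17.5 25.5 0 0 0 0;-17.5 25.5 0 0 0 0;-17.5 25.5 0 0 0 0;-17.5 25.5 0 0 0 0;-17.5 25.5 0 0 0 0;-17.5 25.5 0 0 0 0;-17.5 25.5 0 0 0 0;-14.6 21.2 0 0 0 0;-11.7 17 0 0 0 0;-8.8 12.8 0 0 0 0;-5.9 8.5 0 0 0 0;-2.9 4.2 0 0 0 0;0 0 0 0 0 0'; python3 st.py 420.9 -221.5
cat > rel.py <<'E'
from meas import *
import sys
out=[]
for c in('top','side'):
    W,p,d=cloud(c);i=imaging.camera_info(c)
    out.append(cv2.resize(p[130:290,310:470].astype(np.uint8) if c=='top' else p[130:290,330:490].astype(np.uint8),(400,400),interpolation=2))
    np.savez(c+'1.npz',W=W,p=p,d=d)
    for t in ('disc','blade','rails','back'):
        for q in models.pinpoint(c,t)[:3]:
            u,v=map(int,q['point']);print(c,t,round(q['conf'],2),np.array(q['point']),W[v,u])
cv2.imwrite('pics/'+sys.argv[1],np.hstack(out)[:,:,::-1])
E
python3 rel.py pre.png
```

```text
time_s: 12.42
tcp_pos: [421.3, -221.1, 275.7]
eef_rot: [-0.0, 0.994, 0.114, 0.0]
wrist_force: [0.5, -0.3, -2.1]
gripper_width: 0.246
grasp_force: 107.6
t 12.43 tcp [ 421.3  -221.1   275.74] yaw 0.228 F [ 0.53 -0.27 -2.12] M [-0.05  0.11 -0.01] w 0.246 g 107.6
go [-0.48  0.3   0.  ]
top disc 0.81 [263.1 167.3] [747.4 155.1   8.8]
top disc 0.73 [396.  248.4] [ 510.4 -202.9   88. ]
top disc 0.69 [299.4 200.9] [649.9  53.6   9.9]
top blade 0.83 [395. 251.] [ 502.6 -200.    88.1]
top blade 0.56 [232.6 202.4] [649.3 246.4   2. ]
top rails 0.59 [392.8 245.1] [ 518.6 -192.6   87.8]
top back 0.86 [384.8 225.7] [ 572.6 -184.2   24.5]
top back 0.47 [388.5 241.5] [ 527.5 -193.6   26.4]
side disc 0.64 [412.  186.4] [ 510.4 -190.4   91.4]
side disc 0.56 [298.9 230.6] [642.   70.9   7.1]
side disc 0.47 [246.  227.4] [732.1 165.2  11.4]
side blade 0.98 [418.1 187.2] [ 499.3 -200.8   89.4]
side blade 0.85 [241.7 267.2] [645.5 241.5   5.3]
side rails 0.96 [412.9 194.8] [ 520.2 -214.8   37.1]
side back 0.56 [391.2 185.9] [ 571.2 -187.4   49.6]
side back 0.52 [415.4 187.8] [ 503.9 -194.6   90. ]
```

View pics/pre.png

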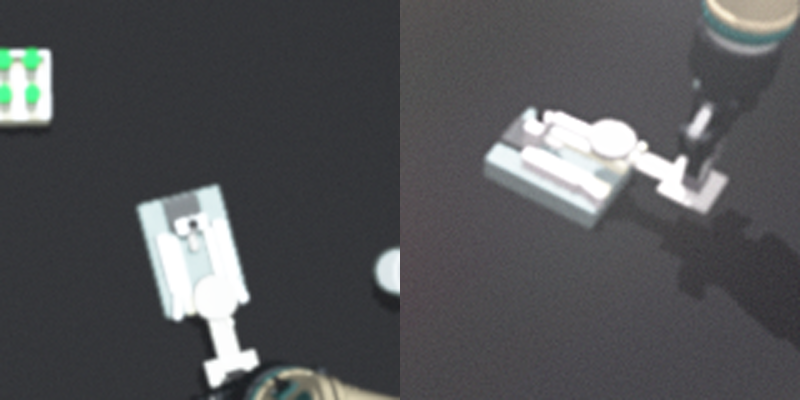

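The disc rides on the blade above the stage mouth (top panel 215,297; side 612,140). Measuring offsets per camera.

```bash
python3 - <<'E'
from h import *
from scipy.optimize import differential_evolution as DE
np.set_printoptions(precision=2,suppress=True)
H=np.array([421.3,-221.1]);v,u=np.mgrid[0:400,0:640];uv=np.c_[u.ravel(),v.ravel()]
so=lambda a,h: np.clip((h-abs(a))/2.6+.5,0,1)
for c in('top','side'):
    f=np.load(c+'1.npz');W,p,d=f['W'],f['p'],f['d'];lum=p.sum(-1)/3.;Z=W[...,2]
    # lifter steel + disc by height band, in true 3D xy
    m=(Z>70)&(Z<95)&(lum>100)&(np.hypot(W[...,0]-470,W[...,1]+210)<95)&(p[...,1]-p[...,0]<25)
    G=onz(c,uv,78.).reshape(400,640,3)
    P=W[m];a=.228;A=(P[:,:2]-H)@[np.cos(a),np.sin(a)];B=(P[:,:2]-H)@[-np.sin(a),np.cos(a)]
    for lo,hi in((-5,22),(28,36),(36,44),(44,52),(52,58)):
        k=(A>lo)&(A<hi)&(P[:,2]<83)
        if k.sum()>3: print(c,(lo,hi),k.sum(),'y mid',(np.percentile(B[k],3)+np.percentile(B[k],97))/2,'mean',B[k].mean(),'w',np.ptp(B[k]))
    print(' front-most foot/tip A',np.percentile(A,99.5))
    D=P[(P[:,2]>84)&(A>60)];r,_=cv2.minEnclosingCircle(D[:,:2].astype(np.float32)),0
    dc=D[:,:2].mean(0);print(' disc mean A,B',(dc-H)@[np.cos(a),np.sin(a)],(dc-H)@[-np.sin(a),np.cos(a)],'circ',(np.array(r[0])-H)@[np.cos(a),np.sin(a)],(np.array(r[0])-H)@[-np.sin(a),np.cos(a)],r[1],len(D))
    # stage from first frame: soft base-outline fit
    g=np.load(c+'0.npz');W0,Z0=g['W'],g['W'][...,2]
    q=(W0[...,0]>460)&(W0[...,0]<660)&(W0[...,1]>-300)&(W0[...,1]<-90)
    X=W0[q][:,:2];on=np.clip((Z0[q]-6)/14.,0,1)
    def cost(s):
        e=X-s[:2];return (((so(e@[np.cos(s[2]),np.sin(s[2])],65)*so(e@[-np.sin(s[2]),np.cos(s[2])],47))-on)**2).sum()
    r=DE(cost,[(540,580),(-205,-170),(.1,.35)],seed=1,tol=1e-8);print(' stage centre,yaw',r.x,r.fun)
    s=r.x;ax=np.array([np.cos(s[2]),np.sin(s[2])]);ay=np.array([-ax[1],ax[0]])
    hi=(Z0>44.5)&(Z0<52)&q;e=(W0[hi][:,:2]-s[:2]);B=e@ay;A=e@ax+29
    for lo,hi2 in((-30,-10),(-6,20),(20,45)):
        k=(A>lo)&(A<hi2);L,Rr=B[k&(B>0)],B[k&(B<0)];print('  guide x',(lo,hi2),'inner',np.percentile(L,8) if len(L) else 0,np.percentile(Rr,92) if len(Rr) else 0,'outer',np.percentile(L,92) if len(L) else 0,np.percentile(Rr,8) if len(Rr) else 0)
E
```

```text
top (-5, 22) 119 y mid -0.7726569447632361 mean 1.9936602870846207 w 53.978308043578494
top (28, 36) 23 y mid -1.1693964195911724 mean -1.8383817929212853 w 21.59843881304497
top (36, 44) 24 y mid -0.5991890695899 mean -0.11310590539960685 w 20.09091912733426
top (44, 52) 26 y mid -0.9665537335696968 mean -1.3095535113337122 w 21.782419972762142
top (52, 58) 16 y mid -1.4946984181480367 mean -1.9599266773047908 w 20.434609030186085
 front-most foot/tip A 113.99149607643217
 disc mean A,B 89.88154287435165 -0.9844486671683406 circ 87.33810624855275 -0.04607103457133732 27.7691707611084 271
 stage centre,yaw [ 557.01 -190.37    0.23] 19.690704156271934
  guide x (-30, -10) inner 28.64967595088362 -29.124639207906213 outer 40.214735762750166 -37.83295976511334
  guide x (-6, 20) inner 26.752746964352745 -26.53661378590407 outer 37.48146696293659 -37.49670315929417
  guide x (20, 45) inner 1.9673474069858519 -3.455094362011091 outer 36.552092000737005 -37.436116814737375
side (-5, 22) 91 y mid 9.251772242398548 mean 14.49431427187482 w 43.77217484753868
side (28, 36) 21 y mid 0.930169742
[... 155 characters left out ...]
3 y mid 1.327163880793921 mean 2.2705363404371894 w 22.207302026877542
side (52, 58) 18 y mid 1.3181028388925249 mean 1.0814541386692726 w 21.473506195423084
 front-most foot/tip A 114.3854661850776
 disc mean A,B 89.73760599621556 2.251780672102676 circ 87.13975291631317 -0.5335365320338283 28.953699111938477 245
 stage centre,yaw [ 559.73 -188.81    0.23] 147.0266326046204
  guide x (-30, -10) inner 28.607982302017046 -27.085069033325315 outer 38.44904126963455 -38.4836151700966
  guide x (-6, 20) inner 27.107851941440593 -25.380672932438312 outer 38.477369344456704 -37.63895847936495
  guide x (20, 45) inner 1.8045386120793665 -24.548619999311477 outer 39.30495679672609 -36.67287219341345
```

```bash
python3 -m pendant '0 -0.3 1 0 0 0;0 0 3 0 0 0;0 0 5 0 0 0;0 0 6 0 0 0;0 0 6 0 0 0;0 0 5 0 0 0;0 0 3.5 0 0 0;0 0 2 0 0 0;0 0 1.5 0 0 0;0 0 1 0 0 0;0 0 0 0 0 0;0 0 0 0 0 0'; python3 st.py; python3 -m pendant '0 0 0.5 0 0 0;0 0 0.5 0 0 0;0 0 0.5 0 0 0;0 0 0.5 0 0 0;0 0 0.5 0 0 0;0 0 0.5 0 0 0;0 0 0.5 0 0 0;0 0 0.5 0 0 0;0 0 0.5 0 0 0;0 0 0.5 0 0 0;0 0 0.5 0 0 0;0 0 0.5 0 0 0;0 0 0.5 0 0 0;0 0 0.5 0 0 0;0 0 0.5 0 0 0;0 0 0 0 0 0;0 0 0 0 0 0';python3 st.py; python3 rel.py set.png
```

```text
time_s: 14.42
tcp_pos: [421.2, -220.9, 241.8]
eef_rot: [0.0, 0.994, 0.114, 0.0]
wrist_force: [0.6, 0.5, -2.7]
gripper_width: 0.244
grasp_force: 107.6
t 14.43 tcp [ 421.2  -220.93  241.81] yaw 0.2277 F [ 0.6   0.52 -2.69] M [-0.03  0.13  0.  ] w 0.244 g 107.6
time_s: 16.55
tcp_pos: [421.2, -220.9, 234.2]
eef_rot: [-0.0, 0.994, 0.114, 0.0]
wrist_force: [0.1, 1.2, -1.1]
gripper_width: 0.243
grasp_force: 107.6
t 16.55 tcp [ 421.15 -220.94  234.19] yaw 0.2277 F [ 0.1   1.24 -1.08] M [ 0.02  0.02 -0.01] w 0.243 g 107.6
top disc 0.62 [392.5 250.8] [ 503.4 -199.4   50.1]
top disc 0.55 [296.7 201.1] [647.2  62.2   9.9]
top disc 0.46 [263.3 168.7] [744.7 155.3   7.7]
top blade 0.89 [236.5 201.5] [652.  235.1   0.9]
top blade 0.76 [393.1 251.8] [ 500.7 -201.8   51.5]
top blade 0.34 [391.  244.6] [ 519.8 -197.2   50.4]
top rails 0.73 [391.6 246.6] [ 514.2 -197.7   46.6]
top rails 0.5 [390.1 239.4] [ 533.5 -195.2   49. ]
top back 0.58 [389.8 225.1] [ 572.1 -197.7   28.2]
top back 0.38 [398.9 282.7] [ 425.8 -198.4  121.3]
top back 0.16 [169.7 244.1] [535.2 394.8  91.4]
side disc 0.82 [298.6 228.6] [646.4  67.3   8. ]
side disc 0.67 [244.  226.6] [737.3 167.5  12.3]
side disc 0.54 [409.9 201.1] [ 503.5 -181.1   48.3]
side blade 0.82 [411.6 198.7] [ 505.3 -190.2   51.6]
side blade 0.65 [243.3 266.7] [645.2 236.2   4.6]
side rails 0.72 [410.2 194.3] [ 516.2 -198.9   51.6]
side rails 0.64 [285.8 202.7] [712.5  54.4  40.7]
side back 0.64 [388.4 186.4] [ 574.7 -179.9   48.2]
```

View pics/set.png

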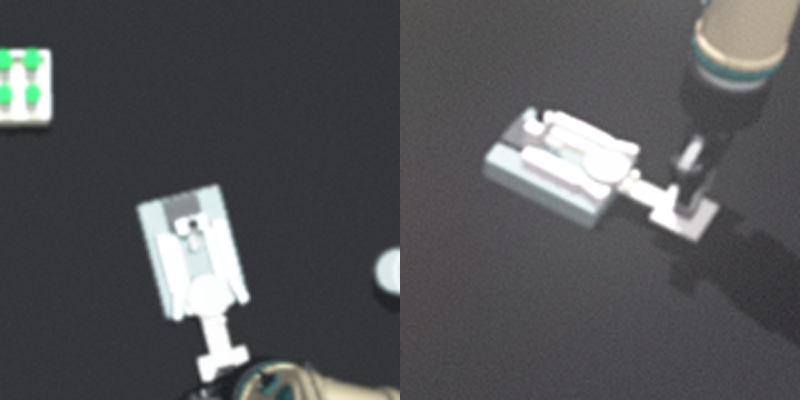

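The disc lies on the rails within the flare (top panel 208,295; side 605,165), and Fz shows its weight has left the lifter. Pushing slowly.

```bash
cat > f.py <<'E'
from h import *
from st import st
s,p,a=st();ax=np.array([np.cos(a),np.sin(a),0]);ay=np.array([-np.sin(a),np.cos(a),0]);F=np.array(s['wrist_force'])
print('A',round(float((p-[421.15,-220.94,0])@ax),2),'lat',round(float((p-[421.15,-220.94,0])@ay),2),'Fx',round(float(F@ax),2),'Fy',round(float(F@ay),2),'Fz',round(float(F[2]),2),'M',np.round(s['moment'],2))
E
python3 f.py; python3 -m pendant '0.5 0 0 0 0 0;1 0 0 0 0 0;1.5 0 0 0 0 0;1.5 0 0 0 0 0;1.5 0 0 0 0 0;1.5 0 0 0 0 0;1.5 0 0 0 0 0;1.5 0 0 0 0 0;1.5 0 0 0 0 0;1 0 0 0 0 0;0.5 0 0 0 0 0;0 0 0 0 0 0'|grep -E 'time|force';python3 f.py
for i in 1; do :; done; python3 -m pendant '0.5 0 0 0 0 0;0.5 0 0 0 0 0;0.5 0 0 0 0 0;0.5 0 0 0 0 0;0 0 0 0 0 0'|grep -E 'time|wrist'; python3 f.py
```

```text
A 0.03 lat 0.04 Fx 0.57 Fy 0.16 Fz -0.74 M [-0.01  0.03 -0.01]
time_s: 18.55
wrist_force: [0.3, 0.2, -0.8]
grasp_force: 107.6
A 13.56 lat 0.0 Fx 0.38 Fy 0.11 Fz -0.77 M [ 0.05  0.12 -0.01]
time_s: 19.18
wrist_force: [-1.1, -0.2, -1.4]
A 15.64 lat 0.01 Fx -1.16 Fy 0.04 Fz -1.39 M [-0.04  0.04 -0.03]
```

```bash
cat >> f.py <<'E'
import sys; sys.exit(int(F@ax<-2.5))
E
P="python3 -m pendant"; 
python3 f.py && python3 -m pendant '0.5 0 0 0 0 0;0.5 0 0 0 0 0;0 0 0 0 0 0'>/dev/null; python3 f.py && python3 -m pendant '0.5 0 0 0 0 0;0.5 0 0 0 0 0;0 0 0 0 0 0'>/dev/null; python3 f.py && python3 -m pendant '0.5 0 0 0 0 0;0.5 0 0 0 0 0;0 0 0 0 0 0'>/dev/null; python3 f.py && python3 -m pendant '0.5 0 0 0 0 0;0.5 0 0 0 0 0;0 0 0 0 0 0'>/dev/null; python3 f.py && python3 -m pendant '0.5 0 0 0 0 0;0.5 0 0 0 0 0;0 0 0 0 0 0'>/dev/null; python3 f.py && python3 -m pendant '0.5 0 0 0 0 0;0.5 0 0 0 0 0;0 0 0 0 0 0'>/dev/null; python3 f.py
```

```text
A 15.64 lat 0.01 Fx -1.16 Fy 0.04 Fz -1.39 M [-0.04  0.04 -0.03]
A 16.61 lat 0.01 Fx -0.29 Fy -0.34 Fz -0.0 M [-0.01  0.06  0.03]
A 17.6 lat 0.03 Fx -0.91 Fy -0.27 Fz -1.27 M [0.01 0.12 0.02]
A 18.61 lat 0.01 Fx -0.23 Fy -0.18 Fz -0.61 M [ 0.03  0.06 -0.01]
A 19.57 lat 0.03 Fx -0.16 Fy 0.31 Fz -0.32 M [ 0.02  0.03 -0.05]
A 20.6 lat 0.0 Fx 0.34 Fy 0.46 Fz -1.48 M [-0.08  0.1  -0.  ]
A 21.6 lat 0.0 Fx -0.32 Fy 0.06 Fz -1.72 M [-0.02  0.1   0.02]
```

```bash
python3 -m pendant '0.5 0 0 0 0 0;0.5 0 0 0 0 0;0 0 0 0 0 0'>/dev/null; python3 f.py && python3 -m pendant '0.5 0 0 0 0 0;0.5 0 0 0 0 0;0 0 0 0 0 0'>/dev/null; python3 f.py && python3 -m pendant '0.5 0 0 0 0 0;0.5 0 0 0 0 0;0 0 0 0 0 0'>/dev/null; python3 f.py && python3 -m pendant '0.5 0 0 0 0 0;0.5 0 0 0 0 0;0 0 0 0 0 0'>/dev/null; python3 f.py && python3 -m pendant '0.5 0 0 0 0 0;0.5 0 0 0 0 0;0 0 0 0 0 0'>/dev/null; python3 f.py && python3 -m pendant '0.5 0 0 0 0 0;0.5 0 0 0 0 0;0 0 0 0 0 0'>/dev/null; python3 f.py && python3 -m pendant '0.5 0 0 0 0 0;0.5 0 0 0 0 0;0 0 0 0 0 0'>/dev/null; python3 f.py && python3 -m pendant '0.5 0 0 0 0 0;0.5 0 0 0 0 0;0 0 0 0 0 0'>/dev/null; python3 f.py && python3 -m pendant '0.5 0 0 0 0 0;0.5 0 0 0 0 0;0 0 0 0 0 0'>/dev/null; python3 f.py
```

```text
A 22.61 lat 0.01 Fx 0.28 Fy -0.65 Fz -1.76 M [-0.02  0.11 -0.04]
A 23.62 lat 0.02 Fx -0.02 Fy -0.83 Fz -0.4 M [0.   0.14 0.03]
A 24.63 lat 0.03 Fx 0.82 Fy -0.65 Fz -1.46 M [-0.01  0.1  -0.01]
A 25.6 lat 0.01 Fx 0.35 Fy 0.01 Fz -0.71 M [ 0.06  0.08 -0.03]
A 26.61 lat -0.01 Fx 0.2 Fy 0.09 Fz -1.06 M [-0.04  0.02 -0.  ]
A 27.6 lat 0.03 Fx -0.54 Fy 0.18 Fz -0.77 M [-0.03  0.01 -0.  ]
A 28.48 lat 0.04 Fx -0.67 Fy -0.07 Fz -0.16 M [-0.03  0.18 -0.08]
A 29.1 lat 0.08 Fx -2.59 Fy -0.23 Fz -0.54 M [-0.13  0.56 -0.02]
A 29.1 lat 0.08 Fx -2.59 Fy -0.23 Fz -0.54 M [-0.13  0.56 -0.02]
```

```bash
python3 -m pendant '0 0 0 0 0 0;0 0 0 0 0 0'>/dev/null; python3 f.py; python3 -m pendant '0.25 0 0 0 0 0;0.25 0 0 0 0 0;0 0 0 0 0 0;0 0 0 0 0 0'>/dev/null; python3 f.py;  python3 -m pendant '0 0 0 0 0 0'|grep time; python3 f.py
```

```text
A 29.22 lat 0.06 Fx -2.34 Fy -0.35 Fz -1.43 M [-0.13  0.68  0.03]
A 29.71 lat 0.1 Fx -3.27 Fy 0.3 Fz -0.34 M [-0.28  0.96  0.02]
time_s: 25.3
A 29.76 lat 0.08 Fx -4.73 Fy 0.34 Fz -0.08 M [-0.22  0.98 -0.05]
```

```bash
python3 -m pendant '0.25 0 0 0 0 0;0.25 0 0 0 0 0;0.2 0 0 0 0 0;0 0 0 0 0 0;0 0 0 0 0 0'>/dev/null; python3 f.py;  python3 -m pendant '0 0 0 0 0 0'>/dev/null; python3 f.py;python3 -m pendant '0 0 0 0 0 0'|grep time; python3 f.py
```

```text
A 30.21 lat 0.07 Fx -5.91 Fy 0.11 Fz 0.26 M [-0.28  1.21 -0.  ]
A 30.21 lat 0.05 Fx -5.18 Fy 0.01 Fz -1.0 M [-0.31  1.22 -0.04]
time_s: 26.18
A 30.19 lat 0.06 Fx -6.41 Fy -0.29 Fz 0.67 M [-0.29  1.21 -0.02]
```

```bash
python3 -m pendant '0.25 0 0 0 0 0;0.25 0 0 0 0 0;0.2 0 0 0 0 0;0 0 0 0 0 0;0 0 0 0 0 0'>/dev/null; python3 f.py;  python3 -m pendant '0 0 0 0 0 0;0 0 0 0 0 0;0 0 0 0 0 0'>/dev/null; python3 f.py;python3 -m pendant '0 0 0 0 0 0'|grep -E 'time|eef'; python3 f.py
```

```text
A 30.56 lat 0.07 Fx -5.46 Fy -0.19 Fz -0.08 M [-0.36  1.35 -0.05]
A 30.55 lat 0.05 Fx -5.92 Fy 0.2 Fz 0.03 M [-0.37  1.39  0.02]
time_s: 27.3
eef_rot: [-0.0, 0.994, 0.113, -0.001]
A 30.56 lat 0.05 Fx -5.91 Fy 0.69 Fz 0.0 M [-0.39  1.37 -0.07]
```

```bash
python3 -m pendant '0.25 0 0 0 0 0;0.25 0 0 0 0 0;0.2 0 0 0 0 0;0 0 0 0 0 0;0 0 0 0 0 0'>/dev/null; python3 f.py;  python3 -m pendant '0 0 0 0 0 0;0 0 0 0 0 0'>/dev/null; python3 f.py;python3 -m pendant '0 0 0 0 0 0;0 0 0 0 0 0'|grep -E 'time|eef|tcp'; python3 f.py; python3 rel.py push.png | grep disc
```

```text
A 30.92 lat 0.05 Fx -7.45 Fy -0.15 Fz 0.28 M [-0.41  1.46 -0.08]
A 30.91 lat 0.06 Fx -7.01 Fy 0.86 Fz -0.2 M [-0.41  1.56  0.05]
time_s: 28.42
tcp_pos: [451.3, -213.9, 234.0]
eef_rot: [-0.0, 0.994, 0.113, -0.002]
A 30.92 lat 0.05 Fx -7.15 Fy -0.17 Fz 1.81 M [-0.42  1.53 -0.04]
top disc 0.64 [391.5 239.8] [ 533.5 -197.7   50.4]
top disc 0.64 [262.3 167.7] [747.4 157.9   9.2]
top disc 0.57 [299.5 200.8] [649.9  53.6   8.8]
side disc 0.74 [400.9 193.3] [ 536.2 -183.3   50.1]
side disc 0.67 [299.7 228.3] [641.   68.3  13.9]
side disc 0.63 [246.7 227.5] [730.9 165.8  13. ]
```

View pics/push.png

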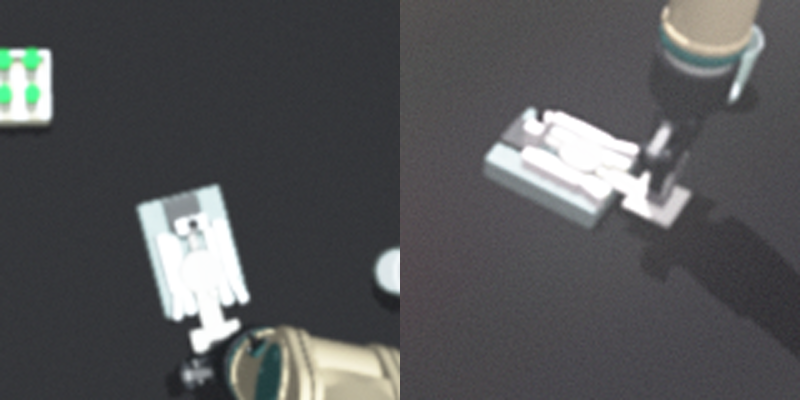

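The side panel shows the disc (585,155) against the button between the guides, with Fx about -7.2 N held for over 1 s. Withdrawing slowly.

```bash
python3 -m pendant '-0.2 0 0 0 0 0;-0.25 0 0 0 0 0;-0.25 0 0 0 0 0;-0.25 0 0 0 0 0;-0.25 0 0 0 0 0;-0.25 0 0 0 0 0;-0.25 0 0 0 0 0;-0.25 0 0 0 0 0;-0.25 0 0 0 0 0;-0.25 0 0 0 0 0;-0.25 0 0 0 0 0;-0.25 0 0 0 0 0;-0.25 0 0 0 0 0;-0.25 0 0 0 0 0;-0.3 0 0 0 0 0;-0.5 0 0 0 0 0;-0.75 0 0 0 0 0;-0.5 0 0 0 0 0;0 0 0 0 0 0'|grep time; python3 f.py; python3 -m pendant '-1 0 0 0 0 0;-2 0 0 0 0 0;-3 0 0 0 0 0;-4 0 0 0 0 0;-4 0 0 0 0 0;-4 0 0 0 0 0;-5 0 0 0 0 0;-5 0 0 0 0 0;-6 0 0 0 0 0;-6 0 0 0 0 0;-6 0 0 0 0 0;-6 0 0 0 0 0;-6 0 0 0 0 0;-6 0 0 0 0 0;-6 0 0 0 0 0;-4 0 0 0 0 0;-2 0 0 0 0 0;-1 0 0 0 0 0;0 0 0 0 0 0'; python3 f.py; python3 rel.py out.png | grep disc
```

```text
time_s: 31.3
A 27.04 lat -0.06 Fx 0.51 Fy 0.08 Fz -0.24 M [0.   0.03 0.03]
time_s: 33.67
tcp_pos: [372.2, -232.3, 234.2]
eef_rot: [0.0, 0.994, 0.114, 0.0]
wrist_force: [0.1, -0.0, -1.2]
gripper_width: 0.245
grasp_force: 107.7
A -50.28 lat 0.02 Fx 0.11 Fy -0.05 Fz -1.16 M [-0.01  0.04 -0.05]
top disc 0.61 [298.1 201. ] [647.1  56.5   9.1]
top disc 0.59 [390.7 241.1] [ 528.  -195.1   48.2]
top disc 0.52 [265.8 168.6] [744.1 149.2  10.2]
side disc 0.7 [403.  195.3] [ 525.9 -183.    51.1]
side disc 0.56 [243.9 228.3] [736.1 171.8   9.1]
side disc 0.54 [298.8 230.1] [639.2  73.1  11.4]
```

View pics/out.png

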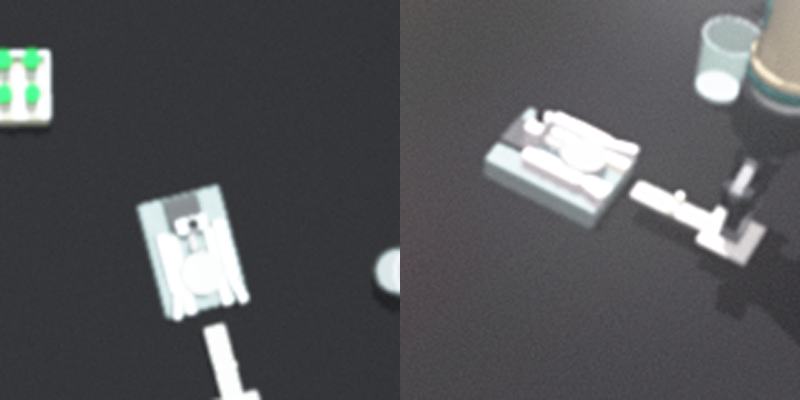

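```bash
python3 - <<'E'
from h import *
np.set_printoptions(precision=2,suppress=True)
H=np.array([421.15,-220.94]);a=.2278;ax=np.array([np.cos(a),np.sin(a)]);ay=np.array([-ax[1],ax[0]])
pu=cv2.imread('pics/push.png').astype(int);ou=cv2.imread('pics/out.png').astype(int)
for c,off,x0 in(('top',(310,130),0),('side',(330,130),400)):
    W=np.load(c+'1.npz')['W'];Z=W[...,2];e=W[...,:2]-H;A=e@ax;B=e@ay
    k=(abs(Z-50)<4)&(A>75)&(A<150)&(abs(B)<20)
    print(c,'disc band B<10: A',np.percentile(A[k&(abs(B)<10)],[2,50,98]),'mean',A[k].mean(),B[k].mean(),Z[k].mean(),k.sum())
    # brightness profile along the axis on plane z=50 in both saved crops
    s=np.arange(80,150,2.)
    i=imaging.camera_info(c)
    P=np.array([[*(H+ax*t+ay*b),50.] for t in s for b in (-9,-7,7,9)])
    uv,_=cv2.projectPoints(P,cv2.Rodrigues(np.array(i['R']))[0],np.array(i['t'],float),np.array(i['K'],float),np.array([i['k1'],0,0,0,0.]))
    uv=uv.reshape(-1,2);mx=((uv-off)*2.5+[x0+.75,.75]).astype(np.float32)
    for n,im in(('push',pu),('out',ou)):
        g=cv2.remap(im.mean(-1).astype(np.float32),mx[:,0],mx[:,1],1).reshape(len(s),-1).mean(1);print(n,g.astype(int))
E
```

```text
top disc band B<10: A [ 94.37 117.68 147.73] mean 118.02032709782337 -0.07657456473447423 49.971485324016314 223
push [250 251 250 250 251 253 253 252 251 252 252 253 253 253 253 253 253 253
 253 253 253 253 253 253 253 253 253 252 251 245 232 221 219 223 227]
out [215 230 231 230 224 215 214 231 247 252 253 253 253 253 253 253 253 253
 253 253 253 253 253 253 253 253 253 252 247 236 223 218 219 223 227]
side disc band B<10: A [ 95.49 119.54 147.8 ] mean 118.37243536659417 0.8755010372986448 50.52822467133472 185
push [254 254 253 253 253 254 254 254 252 252 253 254 254 254 254 254 254 253
 253 253 253 253 254 254 253 253 253 254 254 254 252 247 244 245 245]
out [248 247 244 235 222 213 219 236 250 254 254 254 254 254 254 254 254 254
 254 254 254 253 253 254 254 254 254 254 254 253 249 245 245 246 246]
```

The front edge moved back about 1.5 mm, which matches the button's return, so the disc is still touching. Standing the lifter down.

```bash
python3 -m pendant '0 0 2 0 0 0;0 0 4 0 0 0;0 0 6 0 0 0;0 0 6 0 0 0;0 0 6 0 0 0;0 0 4 0 0 0;0 0 2 0 0 0;0 0 1.5 0 0 0;0 0 0.5 0 0 0;0 0 0 0 0 0;0 0 0.5 0 0 0;0 0 0.5 0 0 0;0 0 0.5 0 0 0;0 0 0.4 0 0 0;0 0 0 0 0 0;0 0 0 0 0 0'; python3 f.py
```

```text
time_s: 36.17
tcp_pos: [372.1, -232.3, 200.3]
eef_rot: [0.0, 0.994, 0.114, 0.0]
wrist_force: [-0.5, -0.7, -0.7]
gripper_width: 0.243
grasp_force: 107.7
A -50.39 lat -0.01 Fx -0.67 Fy -0.54 Fz -0.68 M [0.02 0.02 0.01]
```

```bash
python3 -m pendant '0 0 0.3 0 0 0;0 0 0.3 0 0 0;0 0 0 0 0 0;0 0 0 0 0 0'|grep -E 'tcp|wrist'; python3 f.py
```

```text
tcp_pos: [372.0, -232.3, 200.0]
wrist_force: [-0.4, -0.2, 4.4]
A -50.4 lat 0.05 Fx -0.41 Fy -0.08 Fz 4.44 M [0.16 0.15 0.02]
```

On the bench (Fz rose to 4.4 N). Releasing and retreating.

```bash
python3 -m pendant '0 0 0 0 0 0;0 0 0 0 0 0;0 0 0 0 0 0' 0.35 20 |grep -E 'width'; python3 -m pendant '0 0 0 0 0 0;0 0 0 0 0 0;0 0 0 0 0 0;0 0 0 0 0 0;0 0 -5 0 0 0;0 0 -10 0 0 0;0 0 -20 0 0 0;0 0 -30 0 0 0;0 0 -40 0 0 0;0 0 -40 0 0 0;0 0 -20 0 0 0;0 0 0 0 0 0' 1.0; python3 rel.py end.png | grep disc
```

```text
gripper_width: 0.349
time_s: 38.55
tcp_pos: [372.2, -232.5, 366.5]
eef_rot: [0.001, 0.994, 0.113, 0.001]
wrist_force: [-0.9, -0.5, 0.7]
gripper_width: 1.0
grasp_force: 0.0
top disc 0.77 [263.4 171.4] [735.8 155.1   9.2]
top disc 0.53 [389.1 240.9] [ 530.9 -192.    50.7]
top disc 0.48 [298.  202.8] [644.3  56.6   8.6]
side disc 0.82 [244.6 227.7] [737.2 168.    8.9]
side disc 0.67 [298.9 226.6] [649.8  64.4  10.3]
side disc 0.63 [401.7 194.4] [ 532.5 -183.1   49.4]
```

View pics/end.png

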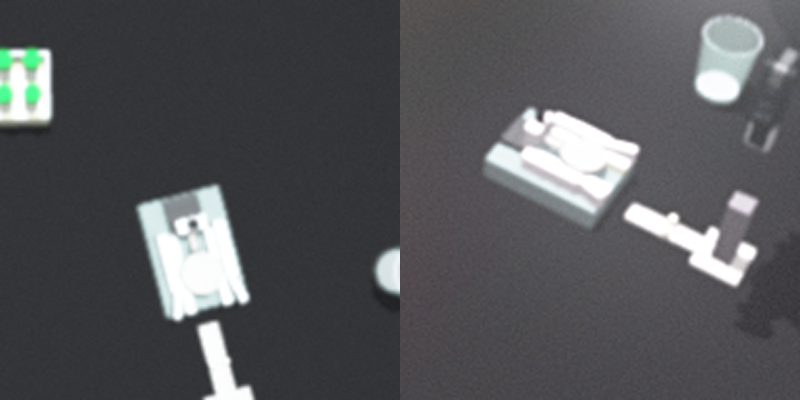

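The lifter stands upright (side panel 735,235) clear of the stage, and the disc is on the rails at the button.

```bash
python3 -c "
from cell import finish_job
print(finish_job())"
```

```text
the job is handed in; nothing more can be done
None
```

Job handed in at about 39 s (limit 72 s): disc pressed on the button at about 7 N for over 1 s, then left on the rails by the button to within my roughly 0.5 mm camera reading, and the lifter stands released on the bench about 20 mm clear of the stage; no verdict came back.

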